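# Put the level stick back in the gearbox

## Task

Take the level stick with the red grip out of the wooden stand and lower it into the brass neck on top of the gearbox, without letting it drop in, until its flange rests flat on the brass rim; then let go of it. Leave the yellow and the black stick undisturbed in the stand.

Things in the scene. Friction and masses are not known exactly. Their poses are not given: they have to be found in the camera images.
- red_stick: Level stick, red grip and flange, 55-115 g. Origin: centre of flange's underside; z up. Rod 8 mm thick to 60 mm below the origin; round flange 47 mm wide, 5 thick on the origin; round grip 22 mm wide, from 5 to 65 mm above it. Hangs upright by its flange in one of 3 holes (80 mm apart in a row, 72 deep) of a fixed wooden block 230 x 70 x 80 high: origin 80 mm above the bench. Nothing overhead.
- neck_mouth (a point): Centre of the brass neck's mouth, on its rim plane, 140 mm above the bench; z up. Upright ring, 50 mm wide outside, round opening 26 mm wide, free 84 mm down, standing 20 mm proud of a fixed grey gearbox (160 x 240, top at 120 mm). A like black neck 120 mm away on the same gearbox is not to be used. The red stick is home when its origin is at this height.
- yellow_stick: Stick with yellow grip and flange, same shape and origin as the red one, in another hole of the same row in the wooden stand. Leave alone.
- black_stick: Stick with black grip and flange, same shape and origin as the red one, in another hole of the same row in the wooden stand. Leave alone.
Mind the look-alikes: they are no part of the job. What is shaped like the red_stick but pink or turquoise is not meant.

How it is judged:
By the outcome, as a careful person would: the job done as asked, in the order asked, and still so for the second after the job is handed in, with the robot touching nothing.
It also fails if it takes over 42 s, if anything falls off the work surface, if the arm or the gripper's body presses on something with over 40 N, if the wrist force passes 120 N, or if a joint passes its speed limit or range.

## Robot

A 6-joint arm with a two-finger parallel gripper is mounted at the origin on the work surface. World frame = base frame: x ahead of the robot, y to its left, z up, the work surface at z = 0. Lengths are in m, angles in rad, forces in N, time in s.
With the tool pointing down it reaches from about 0.275 to 0.775 m from the base axis. Payload 14.6 kg.
Tool frame: the origin (TCP) lies midway between the tips of the shut fingers; the grasp point (between the pads) lies 19 mm behind it; y points along the fingers, z is the direction in which the jaws open and shut, and the axes are right-handed (so a half turn about y gives the same grasp; the last joint's range is limited). The gripper opens to 85 mm and grips with 20 to 120 N. Pads are 22 mm wide; open, the fingers measure 114 mm over their backs; the gripper's body (76 mm by 85 mm) begins 54 mm behind the grasp point. The pads swing forward as they close: fully open they stand 13 mm farther back than shut.
Start: joints at [0.964, 0.263, -0.048, 1.259, 0, 1.415], TCP at [0.229, 0.472, 0.231] pointing down, gripper open.
Joint ranges: [-2.65, 2.65], [-0.89, 1.7], [-1.18, 1.37], [-2.13, 2.11], [-1.35, 1.29], [-3.14, 3.14]. Speed limits (rad/s): [1.89, 1.89, 2.57, 2.79, 3.14, 3.14].

## Interface

Orientations are given as a rotation vector (axis times angle).
In Python, from cell import telemetry, imaging, r gives the robot as it stands.
- The arm moves only by the shell command python3 -m jog 'ROWS' [FORCE]. ROWS is JSON, a list of rows, each an object of numbers: "wx", "wy", "wz": the turn, a rotation vector about the tool's x, y, z in degrees; "tx", "ty", "tz": the shift along the tool's x, y, z in m; "jaw": the opening, from 0 (shut) to 1 (fully open). A call has 1 to 10 rows; each row is the pose to reach, as a shift and turn from the pose commanded when the call began, along the tool's axes at that moment; what a row does not reach only later rows make up. A row lasts 1/8 s, in which the tool goes at most 62.5 mm and 10.7 degrees, less where a joint would pass 70% of its speed; a pose out of reach is approached as far as the arm can. A call with a gripper value outside its range is refused whole. The fingers move at their own pace and stop on an object; FORCE is the grip in N (left out, the last holds). Time passes only in rows, so rows that repeat a pose let the fingers close. It gives the time, the measured TCP pose, the force and the opening at its end, in the units of the state.
- telemetry.state(): the state, without advancing time (a new reading comes with each control period).
- imaging.get_image(name): name is "scene" or "top" or "wrist"; returns a dict with "frame" (480x640x3 uint8, blue, green, red), "depth" (480x640 float32, m along the optical axis (not along the pixel's ray), 0 where there is no reading), "intrinsics" (3x3 intrinsics, pixels), "camera_from_world" (4x4, takes a point from world to camera coordinates); the wrist camera has in their place "hand_eye" (4x4, takes a point from camera to tool coordinates, whose origin is the TCP and whose axes are the tool frame's). Camera axes: x right, y down, z forward; pixel columns grow to the right and rows downward; lengths in m; the calibration is good to about 2 mm. The wrist camera is an equidistant fisheye: a pixel r from the principal point sees the ray r / f radians off the axis. A picture is of the moment at which its call begins: read the wrist's pose just before it.
- r.finish_job(): hands the job in, once; it reports no verdict.
The state is a dict: "time_s": time; "qpos": joint angles; "joint_velocities": joint speeds; "tau": joint torques, N m; "eef_pos": TCP position; "orientation": TCP orientation; "wrist_force": force on the tool from outside, world axes, zero at the start; "torque": the same for the moment, N m; "gripper_width": finger opening in m.
Only numpy, scipy, OpenCV 4.12 (cv2) and the standard library are available. Lean on these libraries where they do the work, as an engineer would, in place of code of your own. Each camera call takes 0.05 s, during which the arm holds its last target.

## Working session

There is one attempt and no reset: what is moved stays moved. The work goes in short steps, Python scripts to look and compute and a shell command to move; the robot and the scene stay as the last step left them, time stands still between calls to the robot, and variables do not carry over. Pictures are saved under pics/ and viewed, and the job is handed in when it is done.

```bash
ls; mkdir -p pics
python3 - <<'E'
from cell import telemetry, imaging, r
import cv2
s=telemetry.state(); print(s)
for n in ["scene","top","wrist"]:
    d=imaging.get_image(n); cv2.imwrite(f"pics/{n}0.png",d["frame"]); print(n,d["intrinsics"],d.get("camera_from_world"),d.get("hand_eye"))
E
```

```text
pics
{'time_s': 0.0, 'qpos': array([ 9.63756030e-01,  2.63481726e-01, -4.89362963e-02,  1.25940652e+00,
        1.61012408e-05,  1.41550332e+00]), 'joint_velocities': array([ 4.62439975e-04,  9.54378103e-04,  4.83401661e-05, -9.22571968e-05,
       -2.13537232e-04, -1.23947533e-03]), 'tau': array([-9.83045647e-04, -6.37609434e+01,  3.84565687e+01,  1.36174678e-02,
       -1.53100605e-04,  7.51686926e-07]), 'eef_pos': array([0.22901827, 0.47210382, 0.23084669]), 'orientation': array([-1.54256327,  0.35461527, -0.35398651]), 'wrist_force': array([ 0.17221635, -0.60206579, -0.12281497]), 'torque': array([-0.02336982, -0.04920846, -0.04514503]), 'gripper_width': 0.08533962320839818}
scene [[486.61218949   0.         316.28702969]
 [  0.         486.61218949 236.93739849]
 [  0.           0.           1.        ]] [[-0.64500149  0.76402881  0.0152663   0.37636115]
 [ 0.65538119  0.56333302 -0.50312166 -0.28014042]
 [-0.39299945 -0.31450897 -0.86408075  1.16762361]
 [ 0.          0.          0.          1.        ]] None
top [[512.20676834   0.         317.5008386 ]
 [  0.         512.20676834 242.01355247]
 [  0.           0.           1.        ]] [[ 0.01340545 -0.9997014  -0.02043055 -0.02696503]
 [-0.99047309 -0.0104756  -0.1373074   0.57403751]
 [ 0.13705237  0.02207658 -0.99031776  1.11094842]
 [ 0.          0.          0.          1.        ]] None
wrist [[371.64829954   0.         316.46517523]
 [  0.         371.64829954 237.29567739]
 [  0.           0.           1.        ]] None [[-2.34367807e-04  9.63309011e-01  2.68394663e-01 -6.75002314e-02]
 [-1.63815813e-04 -2.68394704e-01  9.63309014e-01 -1.41154893e-01]
 [ 9.99999959e-01  1.81801332e-04  2.20708327e-04 -4.70269385e-04]
 [ 0.00000000e+00  0.00000000e+00  0.00000000e+00  1.00000000e+00]]
```

View pics/scene0.png

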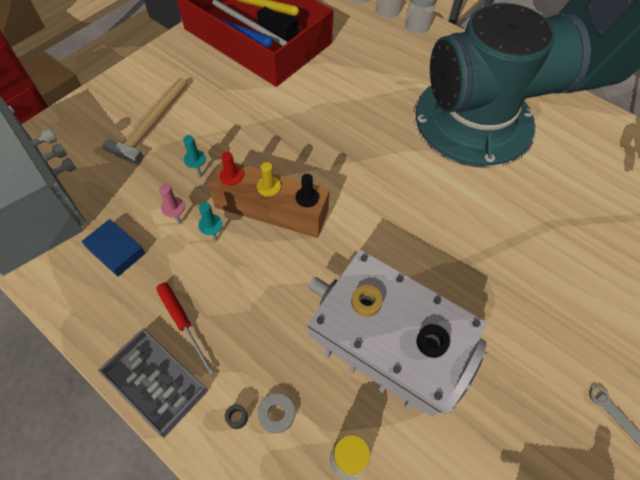

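View pics/top0.png

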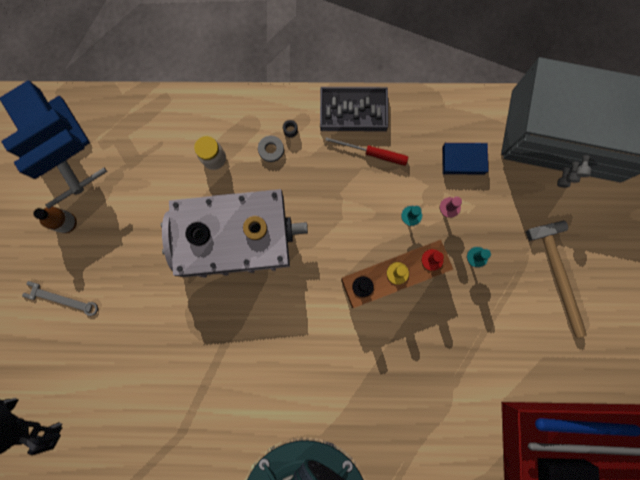

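View pics/wrist0.png

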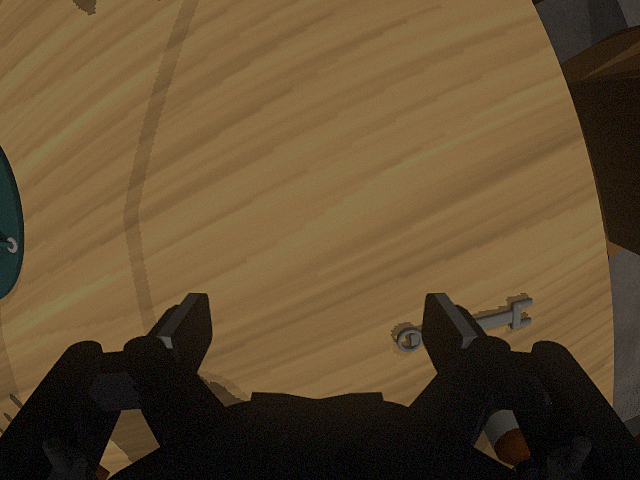

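The top view shows red at (433,259), yellow at (398,272), black at (363,287), the brass neck at (256,229) and the black neck at (198,233). The turquoise and pink decoys are at (412,215), (451,207) and (478,257). Next I'll measure these in 3D.

```bash
cat > h.py <<'E'
import numpy as np, cv2
from cell import telemetry, imaging, r
from scipy.spatial.transform import Rotation as R
def cloud(d):
    K=d["intrinsics"]; Z=d["depth"]; v,u=np.mgrid[:480,:640]
    P=np.stack([(u-K[0,2])/K[0,0]*Z,(v-K[1,2])/K[1,1]*Z,Z],-1)
    T=np.linalg.inv(d["camera_from_world"]); W=P@T[:3,:3].T+T[:3,3]; W[Z<=0]=np.nan
    return W
def plane(d,u,v,z):
    K=d["intrinsics"]; T=np.linalg.inv(d["camera_from_world"])
    ray=T[:3,:3]@np.array([(u-K[0,2])/K[0,0],(v-K[1,2])/K[1,1],1]); c=T[:3,3]
    return c+ray*(z-c[2])/ray[2]
def circ(p):
    A=np.c_[2*p,np.ones(len(p))]; s=np.linalg.lstsq(A,(p**2).sum(1),rcond=None)[0]
    return s[:2],np.sqrt(s[2]+s[0]**2+s[1]**2)
E
python3 - <<'E'
from h import *
for n,seeds in [("top",dict(red=(433,259),yel=(398,272),blk=(363,287),tq1=(412,215),pink=(451,207),tq2=(478,257),brass=(256,229),bneck=(198,233))),("scene",dict(red=(231,168),yel=(268,180),blk=(308,190),tq0=(194,155),pink=(172,203),tq=(209,220),brass=(367,300),bneck=(432,340)))]:
    d=imaging.get_image(n); W=cloud(d); np.save(f"{n}_W.npy",W); cv2.imwrite(f"pics/{n}1.png",d["frame"])
    F=d["frame"]
    for k,(u,v) in seeds.items():
        s=20; w=W[v-s:v+s,u-s:u+s].reshape(-1,3); zmax=np.nanpercentile(w[:,2],99)
        if 'neck' in k or k=='brass':
            m=(w[:,2]>.131)&(w[:,2]<.16)
        else: m=w[:,2]>zmax-.006
        q=w[m]; print(n,k,"zmax",zmax.round(4),m.sum(),"mean",q.mean(0).round(4), "mid",((q.max(0)+q.min(0))/2).round(4),"ext",(q.max(0)-q.min(0)).round(4))
d=imaging.get_image("top")
c=cv2.resize(d["frame"][180:320,150:510],None,fx=2.2,fy=2.2,interpolation=cv2.INTER_CUBIC); cv2.imwrite("pics/topc.png",c)
d=imaging.get_image("scene")
c=cv2.resize(d["frame"][120:380,150:500],None,fx=2.2,fy=2.2,interpolation=cv2.INTER_CUBIC); cv2.imwrite("pics/scenec.png",c)
E
```

```text
top red zmax 0.1447 92 mean [ 0.5321 -0.2664  0.1432] mid [ 0.5319 -0.2667  0.1432] ext [0.0208 0.0209 0.0077]
top yel zmax 0.1449 92 mean [ 0.5026 -0.192   0.143 ] mid [ 0.5028 -0.1922  0.1429] ext [0.0206 0.0202 0.008 ]
top blk zmax 0.1447 87 mean [ 0.4729 -0.1182  0.1434] mid [ 0.4736 -0.1182  0.1436] ext [0.0204 0.0183 0.0089]
top tq1 zmax 0.1243 82 mean [ 0.6312 -0.2266  0.1229] mid [ 0.6317 -0.2272  0.1237] ext [0.0199 0.0213 0.009 ]
top pink zmax 0.1242 84 mean [ 0.6513 -0.3113  0.1225] mid [ 0.6516 -0.3114  0.123 ] ext [0.0197 0.0205 0.0087]
top tq2 zmax 0.1247 86 mean [ 0.5416 -0.3678  0.1229] mid [ 0.5416 -0.3678  0.1232] ext [0.0208 0.0208 0.0081]
top brass zmax 0.1413 336 mean [0.5893 0.1085 0.1378] mid [0.5902 0.1085 0.1379] ext [0.0492 0.0484 0.0117]
top bneck zmax 0.1413 347 mean [0.5758 0.2273 0.1377] mid [0.5758 0.2276 0.137 ] ext [0.049  0.0489 0.0116]
scene red zmax 0.1472 96 mean [ 0.5339 -0.2654  0.1457] mid [ 0.5334 -0.2664  0.145 ] ext [0.0217 0.0213 0.0071]
scene yel zmax 0.1472 98 mean [ 0.5044 -0.1913  0.1458] mid [ 0.5035 -0.1923  0.1462] ext [0.0201 0.0205 0.0093]
scene blk zmax 0.1477 94 mean [ 0.4745 -0.1172  0.1463] mid [ 0.4731 -0.1178  0.1457] ext [0.0232 0.0213 0.0068]
scene tq0 zmax 0.1271 85 mean [ 0.5435 -0.3672  0.1255] mid [ 0.5427 -0.3689  0.1249] ext [0.0217 0.0235 0.0073]
scene pink zmax 0.1265 102 mean [ 0.6528 -0.3103  0.1252] mid [ 0.6524 -0.3111  0.1246] ext [0.0213 0.0235 0.0078]
scene tq zmax 0.1267 105 mean [ 0.6332 -0.2255  0.1253] mid [ 0.6325 -0.2264  0.1247] ext [0.0208 0.0218 0.0077]
scene brass zmax 0.143 599 mean [0.5916 0.1101 0.1399] mid [0.5899 0.1095 0.1377] ext [0.0495 0.0489 0.0132]
scene bneck zmax 0.1434 673 mean [0.5783 0.2286 0.14  ] mid [0.5766 0.2282 0.138 ] ext [0.05   0.0489 0.0136]
```

View pics/topc.png

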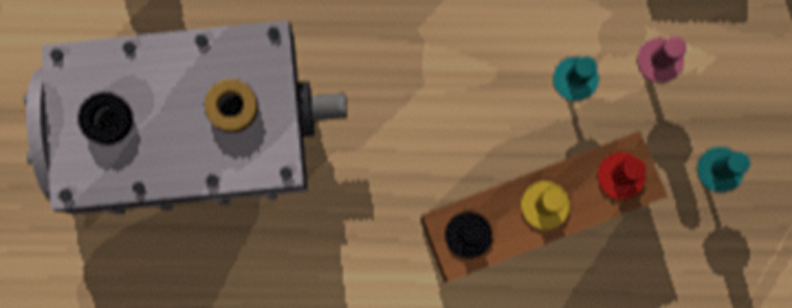

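View pics/scenec.png

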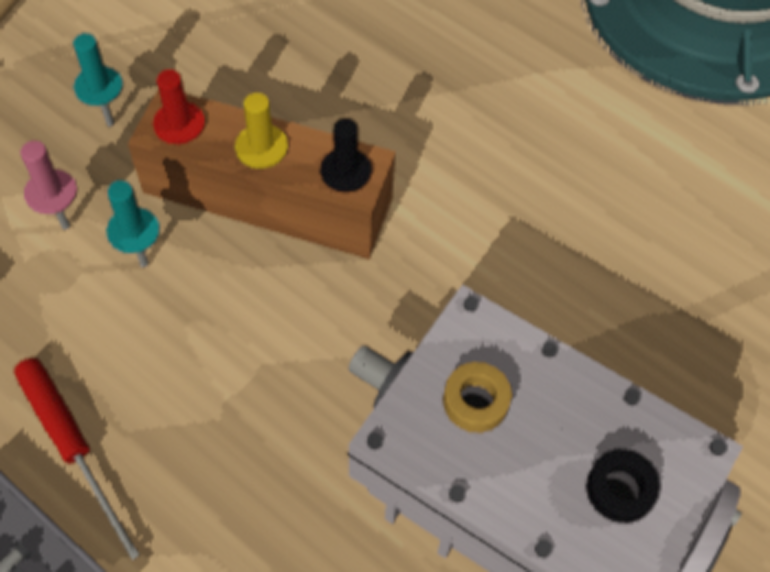

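```bash
cat >> h.py <<'E'
def rel(p=None,yaw=None):
    """shift in tool axes and turn (deg) from the current measured pose to world p, jaw axis along yaw, tool down"""
    s=telemetry.state(); M=R.from_rotvec(s["orientation"]); t=M.inv().apply(np.array(p)-s["eef_pos"])
    z=M.as_matrix()[:,2]; y=M.as_matrix()[:,1]
    print("tcp",s["eef_pos"].round(4),"jawyaw",np.degrees(np.arctan2(z[1],z[0])).round(2),"fing",y.round(4),"F",s["wrist_force"].round(2),"w",round(s["gripper_width"],4),"t",round(s["time_s"],2))
    print("shift",t.round(4),"q",s["qpos"].round(3))
    if yaw is not None:
        for k in (0,180):
            a=np.radians(yaw+k); zz=np.array([np.cos(a),np.sin(a),0]); yy=np.array([0,0,-1.]); 
            G=R.from_matrix(np.c_[np.cross(yy,zz),yy,zz]); print("turn",np.degrees((M.inv()*G).as_rotvec()).round(2))
E
python3 -c "
from h import *
rel([.532,-.2665,.23],21.7); s=telemetry.state(); print(R.from_rotvec(s['orientation']).as_matrix().round(3))"
```

```text
tcp [0.2292 0.4723 0.2312] jawyaw 64.12 fing [-1.e-04 -2.e-04 -1.e+00] F [-0.05 -0.05 -0.14] w 0.0853 t 0.35
shift [ 0.595   0.0013 -0.5325] q [ 0.964  0.263 -0.048  1.259 -0.     1.415]
turn [1.000e-02 4.242e+01 0.000e+00]
turn [ 0.0000e+00 -1.3758e+02 -1.0000e-02]
[[ 0.9   -0.     0.437]
 [-0.437 -0.     0.9  ]
 [-0.    -1.    -0.   ]]
```

```bash
python3 -m jog '[{"tx":0.05,"tz":-0.045,"wy":5,"jaw":1},{"tx":0.1,"tz":-0.09,"wy":10},{"tx":0.15,"tz":-0.135,"wy":15},{"tx":0.2,"tz":-0.18,"wy":20},{"tx":0.25,"tz":-0.22,"wy":25},{"tx":0.3,"tz":-0.265,"wy":30},{"tx":0.35,"tz":-0.31,"wy":35},{"tx":0.4,"tz":-0.355,"wy":40},{"tx":0.45,"tz":-0.4,"wy":42.4},{"tx":0.5,"tz":-0.445,"wy":42.4}]' 40; python3 -c "
from h import *
rel([.532,-.2665,.23],21.7)"
```

```text
tcp [0.2292 0.4723 0.2312] jawyaw 64.12 fing [-1.e-04 -2.e-04 -1.e+00] F [-0.05 -0.05 -0.14] w 0.0853 t 0.35
shift [ 0.595   0.0013 -0.5325] q [ 0.964  0.263 -0.048  1.259 -0.     1.415]
turn [1.000e-02 4.242e+01 0.000e+00]
turn [ 0.0000e+00 -1.3758e+02 -1.0000e-02]validation failed for argument at $[0]...
```

```bash
python3 -m jog '[{"wx":0,"wy":5,"wz":0,"tx":0.05,"ty":0,"tz":-0.045,"jaw":1},{"wx":0,"wy":10,"wz":0,"tx":0.1,"ty":0,"tz":-0.09,"jaw":1},{"wx":0,"wy":15,"wz":0,"tx":0.15,"ty":0,"tz":-0.135,"jaw":1},{"wx":0,"wy":20,"wz":0,"tx":0.2,"ty":0,"tz":-0.18,"jaw":1},{"wx":0,"wy":25,"wz":0,"tx":0.25,"ty":0,"tz":-0.22,"jaw":1},{"wx":0,"wy":30,"wz":0,"tx":0.3,"ty":0,"tz":-0.265,"jaw":1},{"wx":0,"wy":35,"wz":0,"tx":0.35,"ty":0,"tz":-0.31,"jaw":1},{"wx":0,"wy":40,"wz":0,"tx":0.4,"ty":0,"tz":-0.355,"jaw":1},{"wx":0,"wy":42.4,"wz":0,"tx":0.45,"ty":0,"tz":-0.4,"jaw":1},{"wx":0,"wy":42.4,"wz":0,"tx":0.5,"ty":0,"tz":-0.445,"jaw":1}]' 40; python3 -c "
from h import *
rel([.532,-.2665,.23],21.7)"
```

```text
time_s: 1.6
eef_pos: [0.4684, -0.1074, 0.2314]
orientation: [-1.364, 0.926, -0.927]
wrist_force: [0.5, 0.9, 0.7]
gripper_width: 0.0855
tcp [ 0.4684 -0.1074  0.2314] jawyaw 21.65 fing [ 5.e-04 -1.e-04 -1.e+00] F [0.52 0.88 0.68] w 0.0855 t 1.6
shift [0.1713 0.0014 0.0004] q [-0.395  0.187 -0.151  1.232  0.     0.798]
turn [-0.02 -0.05  0.01]
turn [-2.0000e-02  1.7995e+02 -4.0000e-02]
```

```bash
python3 -m jog '[{"wx":0,"wy":0,"wz":0,"tx":0.05,"ty":0,"tz":0,"jaw":1},{"wx":0,"wy":0,"wz":0,"tx":0.09,"ty":0,"tz":0,"jaw":1},{"wx":0,"wy":0,"wz":0,"tx":0.09,"ty":0,"tz":0,"jaw":1},{"wx":0,"wy":0,"wz":0,"tx":0.09,"ty":0,"tz":0,"jaw":1},{"wx":0,"wy":0,"wz":0,"tx":0.09,"ty":0,"tz":0,"jaw":1}]' 40; python3 -c "
from h import *
rel([.532,-.2665,.23],21.7)
d=imaging.get_image('wrist');cv2.imwrite('pics/w1.png',d['frame'])"
```

```text
time_s: 2.22
eef_pos: [0.5011, -0.1879, 0.2315]
orientation: [-1.365, 0.925, -0.925]
wrist_force: [0.2, -0.1, -0.4]
gripper_width: 0.0856
tcp [ 0.5011 -0.1879  0.2315] jawyaw 21.77 fing [ 2.e-04 -0.e+00 -1.e+00] F [ 0.22 -0.13 -0.44] w 0.0856 t 2.23
shift [ 0.0845  0.0016 -0.0004] q [-0.511  0.28  -0.023  1.267  0.     0.68 ]
turn [-0.01  0.07  0.  ]
turn [ 1.0000e-02 -1.7993e+02  1.0000e-02]
```

View pics/w1.png

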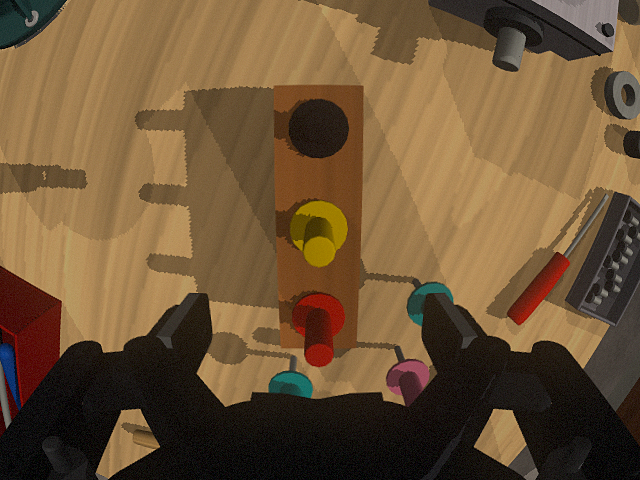

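The wrist view shows red at about (319,352), on the midline between the fingers, with yellow at (319,250). I'll check its position with the fisheye model.

```bash
cat >> h.py <<'E'
def wpix(d,s,u,v,z):
    K=d["intrinsics"]; a=np.array([u-K[0,2],v-K[1,2]]); rr=np.hypot(*a); th=rr/K[0,0]
    ray=np.r_[a/rr*np.sin(th),np.cos(th)]; H=d["hand_eye"]; M=R.from_rotvec(s["orientation"]).as_matrix()
    c=M@H[:3,3]+s["eef_pos"]; w=M@H[:3,:3]@ray
    return c+w*(z-c[2])/w[2]
E
python3 - <<'E'
from h import *
s=telemetry.state(); d=imaging.get_image('wrist')
hsv=cv2.cvtColor(d['frame'],cv2.COLOR_BGR2HSV)
m=((hsv[...,0]<6)|(hsv[...,0]>175))&(hsv[...,1]>180)&(hsv[...,2]>60)
m=m.astype(np.uint8); m[:,:250]=0;m[:,400:]=0
v,u=np.nonzero(m); print(u.min(),u.max(),v.min(),v.max(),len(u))
# lowest blob: grip end. width rows
for row in range(290,370,8):
    x=np.nonzero(m[row])[0]; print(row,x.min() if len(x) else None,x.max() if len(x) else None)
print(wpix(d,s,319,352,.145), wpix(d,s,318,314,.085))
E
```

```text
292 344 292 366 1878
290 None None
298 302 334
306 296 341
314 293 344
322 293 343
330 297 338
338 313 331
346 309 332
354 305 333
362 309 328
[ 0.53325345 -0.26336545  0.145     ] [ 0.53274815 -0.26333584  0.085     ]
```

```bash
python3 -m jog '[{"wx":0,"wy":0,"wz":0,"tx":0.05,"ty":0,"tz":0,"jaw":1},{"wx":0,"wy":0,"wz":0,"tx":0.0835,"ty":0,"tz":0.001,"jaw":1},{"wx":0,"wy":0,"wz":0,"tx":0.0835,"ty":0.03,"tz":0.001,"jaw":1},{"wx":0,"wy":0,"wz":0,"tx":0.0835,"ty":0.06,"tz":0.001,"jaw":1},{"wx":0,"wy":0,"wz":0,"tx":0.0835,"ty":0.09,"tz":0.001,"jaw":1},{"wx":0,"wy":0,"wz":0,"tx":0.0835,"ty":0.09,"tz":0.001,"jaw":1}]' 40; python3 -c "
from h import *
rel([.5327,-.2655,.097],21.7)
d=imaging.get_image('wrist');cv2.imwrite('pics/w2.png',d['frame'])"
```

```text
time_s: 3.08
eef_pos: [0.5322, -0.2649, 0.14]
orientation: [-1.365, 0.928, -0.923]
wrist_force: [-0.7, 0.6, 0.8]
gripper_width: 0.0856
tcp [ 0.5322 -0.2649  0.14  ] jawyaw 21.75 fing [-0.0027  0.0018 -1.    ] F [-0.66  0.59  0.8 ] w 0.0856 t 3.08
shift [0.0009 0.043  0.0003] q [-0.599  0.423 -0.055  1.096  0.     0.592]
turn [ 0.1   0.05 -0.15]
turn [-2.4000e-01 -1.7995e+02 -1.6000e-01]
```

View pics/w2.png

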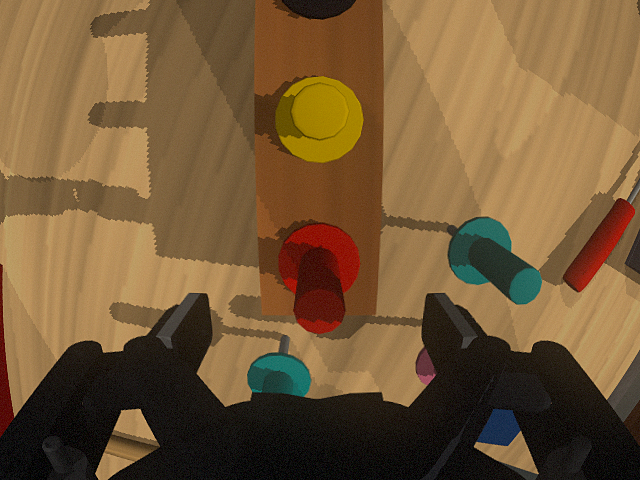

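Red sits at u≈319, centred between the pads (209 to 425), and the turquoise ones are clear of the fingers. I'll descend and close.

```bash
python3 -m jog '[{"wx":0,"wy":0,"wz":0,"tx":0.001,"ty":0.022,"tz":0,"jaw":1},{"wx":0,"wy":0,"wz":0,"tx":0.001,"ty":0.043,"tz":0,"jaw":1},{"wx":0,"wy":0,"wz":0,"tx":0.001,"ty":0.043,"tz":0,"jaw":1},{"wx":0,"wy":0,"wz":0,"tx":0.001,"ty":0.043,"tz":0,"jaw":0.4},{"wx":0,"wy":0,"wz":0,"tx":0.001,"ty":0.043,"tz":0,"jaw":0},{"wx":0,"wy":0,"wz":0,"tx":0.001,"ty":0.043,"tz":0,"jaw":0},{"wx":0,"wy":0,"wz":0,"tx":0.001,"ty":0.043,"tz":0,"jaw":0},{"wx":0,"wy":0,"wz":0,"tx":0.001,"ty":0.043,"tz":0,"jaw":0},{"wx":0,"wy":0,"wz":0,"tx":0.001,"ty":0.043,"tz":0,"jaw":0}]' 40; python3 -c "
from h import *
rel([.5327,-.2655,.097],21.7)
d=imaging.get_image('wrist');cv2.imwrite('pics/w3.png',d['frame'])"
```

```text
time_s: 4.25
eef_pos: [0.5337, -0.267, 0.0987]
orientation: [-1.365, 0.925, -0.926]
wrist_force: [0.6, 0.7, 6.0]
gripper_width: 0.0211
tcp [ 0.5337 -0.267   0.0987] jawyaw 21.72 fing [ 6.e-04 -4.e-04 -1.e+00] F [0.61 0.7  5.96] w 0.0211 t 4.25
shift [-0.0018  0.0017 -0.0004] q [-0.6    0.451 -0.126  0.993  0.     0.591]
turn [-0.02  0.02  0.03]
turn [ 5.0000e-02 -1.7998e+02  4.0000e-02]
```

View pics/w3.png

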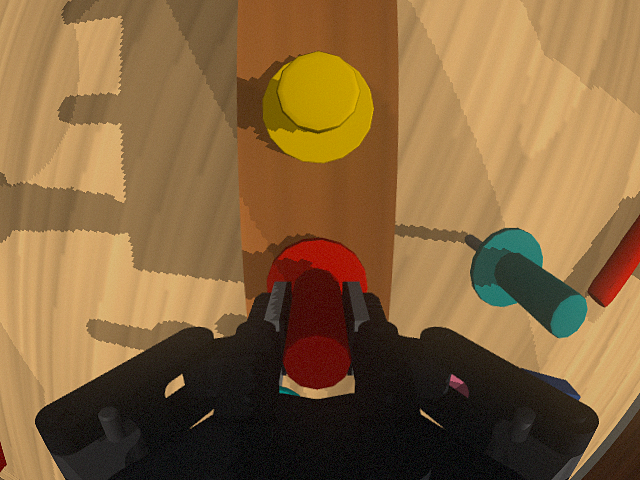

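Red is held between the pads (width 21 mm) and yellow is untouched. I'll lift it straight up.

```bash
python3 -m jog '[{"wx":0,"wy":0,"wz":0,"tx":0,"ty":-0.01,"tz":0,"jaw":0},{"wx":0,"wy":0,"wz":0,"tx":0,"ty":-0.03,"tz":0,"jaw":0},{"wx":0,"wy":0,"wz":0,"tx":0,"ty":-0.055,"tz":0,"jaw":0},{"wx":0,"wy":0,"wz":0,"tx":0,"ty":-0.08,"tz":0,"jaw":0},{"wx":0,"wy":0,"wz":0,"tx":0,"ty":-0.11,"tz":0,"jaw":0},{"wx":0,"wy":0,"wz":0,"tx":0,"ty":-0.14,"tz":0,"jaw":0},{"wx":0,"wy":0,"wz":0,"tx":0,"ty":-0.155,"tz":0,"jaw":0},{"wx":0,"wy":0,"wz":0,"tx":0,"ty":-0.155,"tz":0,"jaw":0}]' 50; python3 -c "
from h import *
rel([.590,.109,.252],21.7)
d=imaging.get_image('wrist');cv2.imwrite('pics/w4.png',d['frame'])
d=imaging.get_image('scene');cv2.imwrite('pics/s4.png',d['frame'])"
```

```text
time_s: 5.3
eef_pos: [0.5338, -0.2671, 0.2544]
orientation: [-1.365, 0.924, -0.927]
wrist_force: [0.1, -0.2, -1.7]
gripper_width: 0.021
tcp [ 0.5338 -0.2671  0.2544] jawyaw 21.71 fing [ 0.0015 -0.0011 -1.    ] F [ 0.08 -0.19 -1.67] w 0.021 t 5.3
shift [-0.3287  0.0021  0.1913] q [-0.6    0.384  0.196  1.38  -0.     0.591]
turn [-0.06  0.01  0.09]
turn [ 1.4000e-01 -1.7999e+02  9.0000e-02]
```

View pics/w4.png

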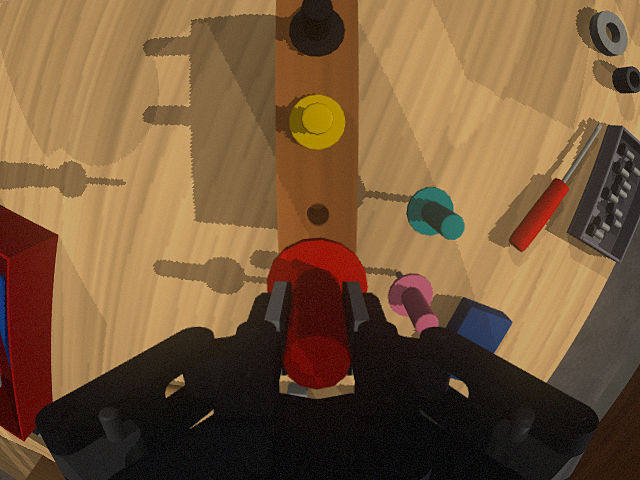

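View pics/s4.png

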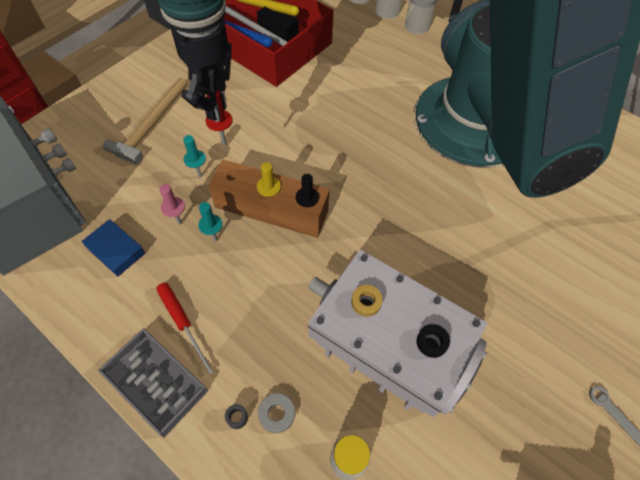

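Red is lifted, upright and unmoved in the grip. Yellow and black are still seated. I'll carry it over to the neck.

```bash
python3 -m jog '[{"wx":0,"wy":0,"wz":0,"tx":-0.02,"ty":0,"tz":0.0116,"jaw":0},{"wx":0,"wy":0,"wz":0,"tx":-0.055,"ty":0,"tz":0.032,"jaw":0},{"wx":0,"wy":0,"wz":0,"tx":-0.095,"ty":0,"tz":0.0553,"jaw":0},{"wx":0,"wy":0,"wz":0,"tx":-0.135,"ty":0,"tz":0.0786,"jaw":0},{"wx":0,"wy":0,"wz":0,"tx":-0.175,"ty":0,"tz":0.102,"jaw":0},{"wx":0,"wy":0,"wz":0,"tx":-0.215,"ty":0,"tz":0.125,"jaw":0},{"wx":0,"wy":0,"wz":0,"tx":-0.255,"ty":0,"tz":0.1484,"jaw":0},{"wx":0,"wy":0,"wz":0,"tx":-0.29,"ty":0,"tz":0.169,"jaw":0},{"wx":0,"wy":0,"wz":0,"tx":-0.315,"ty":0,"tz":0.1835,"jaw":0},{"wx":0,"wy":0,"wz":0,"tx":-0.328,"ty":0,"tz":0.192,"jaw":0}]' 50; python3 -m jog '[{"wx":0,"wy":0,"wz":0,"tx":0,"ty":0,"tz":0,"jaw":0},{"wx":0,"wy":0,"wz":0,"tx":0,"ty":0,"tz":0,"jaw":0}]' 50;  python3 - <<'E'
from h import *
rel([.591,.1085,.18],21.7)
d=imaging.get_image('wrist');cv2.imwrite('pics/w5.png',d['frame'])
d=imaging.get_image('scene');cv2.imwrite('pics/s5.png',cv2.resize(d['frame'][150:400,230:530],None,fx=2.4,fy=2.4,interpolation=cv2.INTER_CUBIC))
d=imaging.get_image('top');cv2.imwrite('pics/t5.png',cv2.resize(d['frame'][150:400,130:430],None,fx=2.4,fy=2.4,interpolation=cv2.INTER_CUBIC))
E
```

```text
time_s: 6.65
eef_pos: [0.5899, 0.111, 0.2528]
orientation: [-1.366, 0.925, -0.924]
wrist_force: [-0.3, 0.3, -1.1]
gripper_width: 0.0209
time_s: 6.9
eef_pos: [0.5904, 0.1082, 0.2532]
orientation: [-1.365, 0.926, -0.926]
wrist_force: [-0.7, -0.4, -1.6]
gripper_width: 0.0208
tcp [0.5904 0.1082 0.2532] jawyaw 21.68 fing [-3.e-04 -3.e-04 -1.e+00] F [-0.66 -0.4  -1.61] w 0.0208 t 6.9
shift [-0.0001  0.0732  0.0007] q [ 0.046  0.392  0.205  1.384 -0.     1.238]
turn [ 0.02 -0.02  0.01]
turn [-1.0000e-02  1.7998e+02  3.0000e-02]
```

View pics/w5.png

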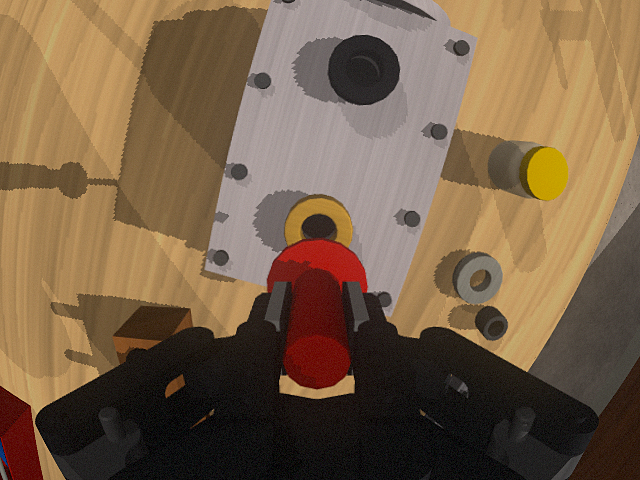

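View pics/s5.png

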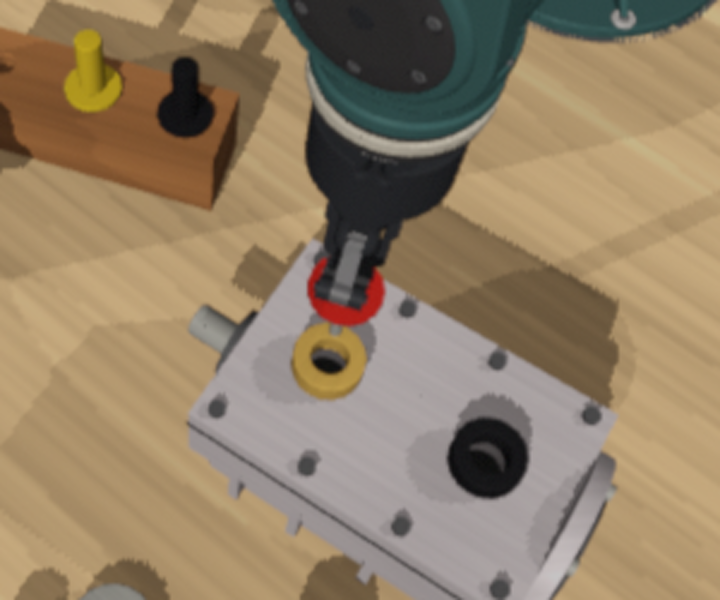

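View pics/t5.png

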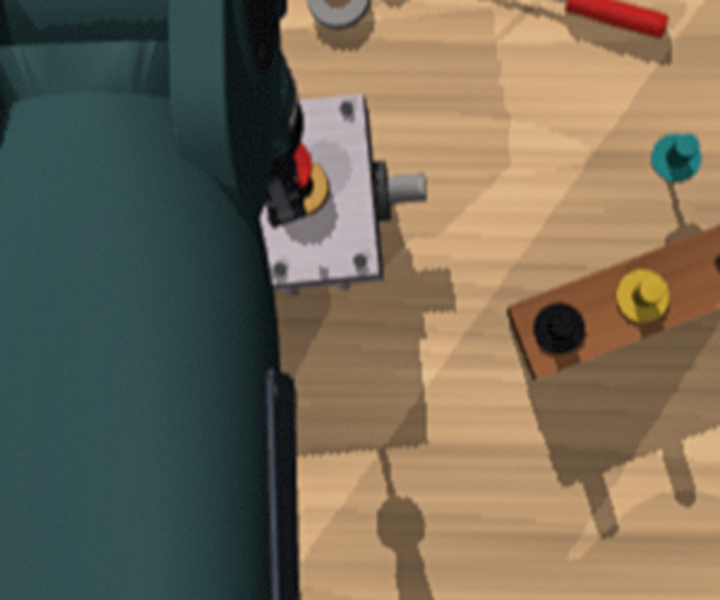

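The rod tip sits just above the brass neck in the scene crop, near (335,330). The wrist view shows the neck at (319,226), in line with the stick. I'll check the numbers before lowering.

Run:
```python
from h import *
s=telemetry.state(); d=imaging.get_image('wrist')
print("neck wrist",wpix(d,s,319,226,.14))
d=imaging.get_image('scene'); W=cloud(d); F=d['frame']; hsv=cv2.cvtColor(F,cv2.COLOR_BGR2HSV)
m=((hsv[...,0]<6)|(hsv[...,0]>175))&(hsv[...,1]>180)&(hsv[...,2]>60); b=np.zeros_like(m); b[240:300,350:400]=1; m&=b
v,u=np.nonzero(m); w=W[m]; w=w[(w[:,2]>.2)&(w[:,2]<.26)]
(c,ax,an)=cv2.fitEllipse(np.c_[u,v].astype(np.float32)); print("flange pix",c,u.min(),u.max(),v.min(),v.max(),"world at z",plane(d,(u.min()+u.max())/2,(v.min()+v.max())/2,.237),w.min(0),w.max(0),(w.min(0)+w.max(0))/2)
print("rod",plane(d,230+335/2.4,150+330/2.4,.176))
```

```text
neck wrist [0.59042207 0.11301552 0.14      ]
flange pix (373.3369445800781, 269.5771484375) 359 389 258 285 world at z [0.59075284 0.1094629  0.237     ] [0.57027577 0.08597669 0.23601377] [0.61314339 0.13010944 0.24359752] [0.59170958 0.10804306 0.23980564]
rod [0.58847613 0.1082285  0.176     ]
```

All three estimates agree to within 2–4 mm, and the radial clearance is 9 mm. I'll lower most of the way.

```bash
python3 -m jog '[{"wx":0,"wy":0,"wz":0,"tx":-0.001,"ty":0.012,"tz":0,"jaw":0},{"wx":0,"wy":0,"wz":0,"tx":-0.001,"ty":0.025,"tz":0,"jaw":0},{"wx":0,"wy":0,"wz":0,"tx":-0.001,"ty":0.037,"tz":0,"jaw":0},{"wx":0,"wy":0,"wz":0,"tx":-0.001,"ty":0.048,"tz":0,"jaw":0},{"wx":0,"wy":0,"wz":0,"tx":-0.001,"ty":0.058,"tz":0,"jaw":0},{"wx":0,"wy":0,"wz":0,"tx":-0.001,"ty":0.068,"tz":0,"jaw":0},{"wx":0,"wy":0,"wz":0,"tx":-0.001,"ty":0.077,"tz":0,"jaw":0},{"wx":0,"wy":0,"wz":0,"tx":-0.001,"ty":0.085,"tz":0,"jaw":0},{"wx":0,"wy":0,"wz":0,"tx":-0.001,"ty":0.085,"tz":0,"jaw":0}]' 50;  python3 - <<'E'
from h import *
rel([.591,.1085,.1587],21.7)
d=imaging.get_image('wrist');cv2.imwrite('pics/w6.png',d['frame'])
d=imaging.get_image('scene');cv2.imwrite('pics/s6.png',cv2.resize(d['frame'][200:360,300:480],None,fx=3.7,fy=3.7,interpolation=cv2.INTER_CUBIC))
E
```

```text
time_s: 8.28
eef_pos: [0.5899, 0.1097, 0.1677]
orientation: [-1.366, 0.926, -0.925]
wrist_force: [0.2, -0.3, -0.9]
gripper_width: 0.0208
tcp [0.5899 0.1097 0.1677] jawyaw 21.71 fing [-8.e-04 -1.e-04 -1.e+00] F [ 0.24 -0.29 -0.86] w 0.0208 t 8.28
shift [0.0015 0.009  0.0006] q [ 0.048  0.416  0.012  1.167 -0.     1.24 ]
turn [ 0.05  0.01 -0.01]
turn [-2.0000e-02 -1.7999e+02 -7.0000e-02]
```

View pics/w6.png

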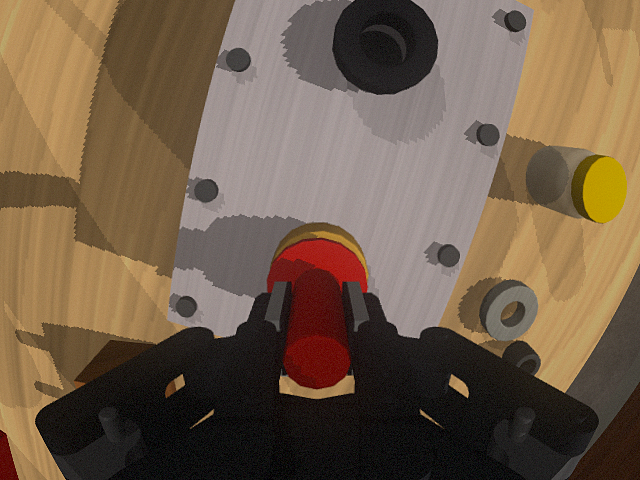

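View pics/s6.png

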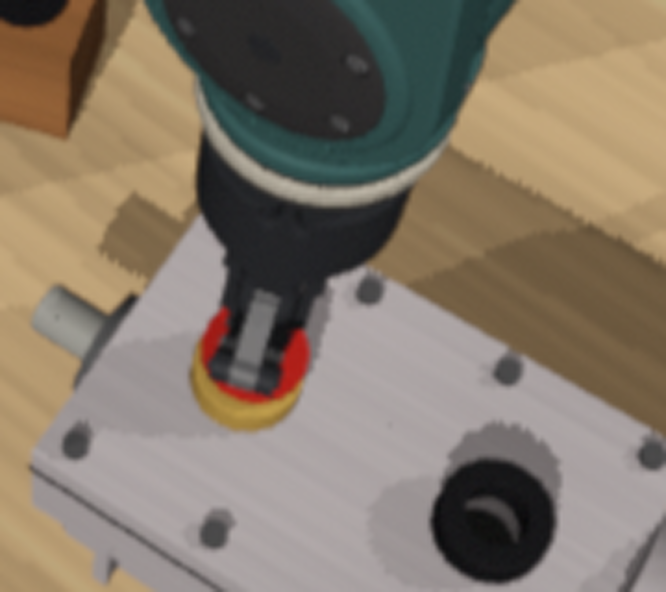

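The rod is inside the neck, with the flange about 9 mm above the rim and no contact force. I'll lower the rest slowly and watch the force.

```bash
python3 -m jog '[{"wx":0,"wy":0,"wz":0,"tx":0,"ty":0.002,"tz":0,"jaw":0},{"wx":0,"wy":0,"wz":0,"tx":0,"ty":0.004,"tz":0,"jaw":0},{"wx":0,"wy":0,"wz":0,"tx":0,"ty":0.006,"tz":0,"jaw":0},{"wx":0,"wy":0,"wz":0,"tx":0,"ty":0.0075,"tz":0,"jaw":0},{"wx":0,"wy":0,"wz":0,"tx":0,"ty":0.0075,"tz":0,"jaw":0}]' 50; python3 -m jog '[{"wx":0,"wy":0,"wz":0,"tx":0,"ty":0.0005,"tz":0,"jaw":0},{"wx":0,"wy":0,"wz":0,"tx":0,"ty":0.001,"tz":0,"jaw":0},{"wx":0,"wy":0,"wz":0,"tx":0,"ty":0.001,"tz":0,"jaw":0}]' 50
```

```text
time_s: 9.0
eef_pos: [0.5901, 0.1097, 0.1606]
orientation: [-1.365, 0.926, -0.926]
wrist_force: [0.2, 0.4, -0.9]
gripper_width: 0.0208
time_s: 9.38
eef_pos: [0.5902, 0.1098, 0.1598]
orientation: [-1.365, 0.926, -0.926]
wrist_force: [0.4, 0.7, -0.6]
gripper_width: 0.0208
```

```bash
for i in 1; do python3 -m jog '[{"wx":0,"wy":0,"wz":0,"tx":0,"ty":0.0005,"tz":0,"jaw":0},{"wx":0,"wy":0,"wz":0,"tx":0,"ty":0.001,"tz":0,"jaw":0},{"wx":0,"wy":0,"wz":0,"tx":0,"ty":0.001,"tz":0,"jaw":0}]' 50; python3 -m jog '[{"wx":0,"wy":0,"wz":0,"tx":0,"ty":0.0005,"tz":0,"jaw":0},{"wx":0,"wy":0,"wz":0,"tx":0,"ty":0.0005,"tz":0,"jaw":0}]' 50; done
```

```text
time_s: 9.75
eef_pos: [0.5902, 0.1098, 0.1588]
orientation: [-1.365, 0.926, -0.926]
wrist_force: [-0.3, 1.2, 0.2]
gripper_width: 0.0209
time_s: 10.0
eef_pos: [0.5902, 0.1098, 0.1588]
orientation: [-1.365, 0.925, -0.926]
wrist_force: [-1.0, 0.2, 6.0]
gripper_width: 0.0208
```

Contact shows as +6 N at TCP z = 0.1588 m, against 0.1587 m predicted. I'll release and look before retreating.

```bash
python3 -m jog '[{"wx":0,"wy":0,"wz":0,"tx":0,"ty":0,"tz":0,"jaw":0.3},{"wx":0,"wy":0,"wz":0,"tx":0,"ty":0,"tz":0,"jaw":0.45},{"wx":0,"wy":0,"wz":0,"tx":0,"ty":0,"tz":0,"jaw":0.6},{"wx":0,"wy":0,"wz":0,"tx":0,"ty":0,"tz":0,"jaw":0.6},{"wx":0,"wy":0,"wz":0,"tx":0,"ty":0,"tz":0,"jaw":0.6}]' 50
python3 - <<'E'
from h import *
rel([.5902,.1098,.25],21.7)
d=imaging.get_image('wrist');cv2.imwrite('pics/w7.png',d['frame'])
E
```

```text
time_s: 10.62
eef_pos: [0.5902, 0.1097, 0.1582]
orientation: [-1.365, 0.926, -0.926]
wrist_force: [-0.9, -0.2, -0.3]
gripper_width: 0.0515
tcp [0.5902 0.1097 0.1582] jawyaw 21.71 fing [-1.e-04 -0.e+00 -1.e+00] F [-0.91 -0.23 -0.33] w 0.0515 t 10.62
shift [-0.     -0.0918  0.0001] q [ 0.048  0.421 -0.008  1.143 -0.     1.24 ]
turn [0.   0.01 0.  ]
turn [ 0.0000e+00 -1.7999e+02 -1.0000e-02]
```

View pics/w7.png

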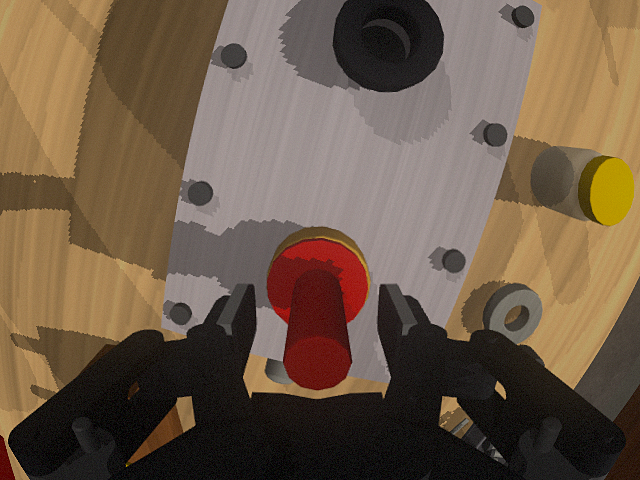

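The pads are clear on both sides and the stick stands upright on the rim. I'll retreat straight up, then back toward the base.

```bash
python3 -m jog '[{"wx":0,"wy":0,"wz":0,"tx":0,"ty":-0.01,"tz":0,"jaw":0.6},{"wx":0,"wy":0,"wz":0,"tx":0,"ty":-0.03,"tz":0,"jaw":0.6},{"wx":0,"wy":0,"wz":0,"tx":0,"ty":-0.06,"tz":0,"jaw":0.6},{"wx":0,"wy":0,"wz":0,"tx":0,"ty":-0.1,"tz":0,"jaw":0.6},{"wx":0,"wy":0,"wz":0,"tx":0,"ty":-0.12,"tz":-0.05,"jaw":0.6},{"wx":0,"wy":0,"wz":0,"tx":0,"ty":-0.12,"tz":-0.1,"jaw":0.6},{"wx":0,"wy":0,"wz":0,"tx":0,"ty":-0.12,"tz":-0.15,"jaw":0.6},{"wx":0,"wy":0,"wz":0,"tx":0,"ty":-0.12,"tz":-0.2,"jaw":0.6},{"wx":0,"wy":0,"wz":0,"tx":0,"ty":-0.12,"tz":-0.2,"jaw":0.6},{"wx":0,"wy":0,"wz":0,"tx":0,"ty":-0.12,"tz":-0.2,"jaw":0.6}]' 50
python3 - <<'E'
from h import *
for n,b in (("scene",(368,265)),("top",(256,225))):
    d=imaging.get_image(n); F=d['frame']; W=cloud(d); hsv=cv2.cvtColor(F,cv2.COLOR_BGR2HSV)
    m=((hsv[...,0]<6)|(hsv[...,0]>175))&(hsv[...,1]>180)&(hsv[...,2]>50); q=np.zeros_like(m); q[b[1]-45:b[1]+45,b[0]-30:b[0]+30]=1; m&=q
    w=W[m]; w=w[~np.isnan(w[:,0])]
    if len(w):
        t=w[w[:,2]>np.percentile(w[:,2],99)-.006]; f=w[(w[:,2]<.152)&(w[:,2]>.136)]
        print(n,len(w),"top",t.mean(0).round(4),"zmax",np.percentile(w[:,2],99),"flange mid",((f.min(0)+f.max(0))/2).round(4),(f.max(0)-f.min(0)).round(4),"z med",np.median(f[:,2]))
    cv2.imwrite(f'pics/{n}8.png',F)
    x,y=(300,180) if n=="scene" else (140,150)
    cv2.imwrite(f'pics/{n}8c.png',cv2.resize(F[y:y+180,x:x+220],None,fx=3.3,fy=3.3,interpolation=cv2.INTER_CUBIC))
E
```

```text
time_s: 11.92
eef_pos: [0.405, 0.0357, 0.279]
orientation: [-1.364, 0.925, -0.927]
wrist_force: [0.3, -0.8, 0.0]
gripper_width: 0.0513
scene 682 top [0.5911 0.1105 0.2059] zmax 0.2083919336623468 flange mid [0.5905 0.1103 0.1473] [0.0428 0.0437 0.0092] z med 0.1460812403467311
top 337 top [0.5883 0.1087 0.2033] zmax 0.20617791093080265 flange mid [0.5899 0.1085 0.145 ] [0.0425 0.0419 0.0137] z med 0.14315816817176064
```

View pics/scene8.png

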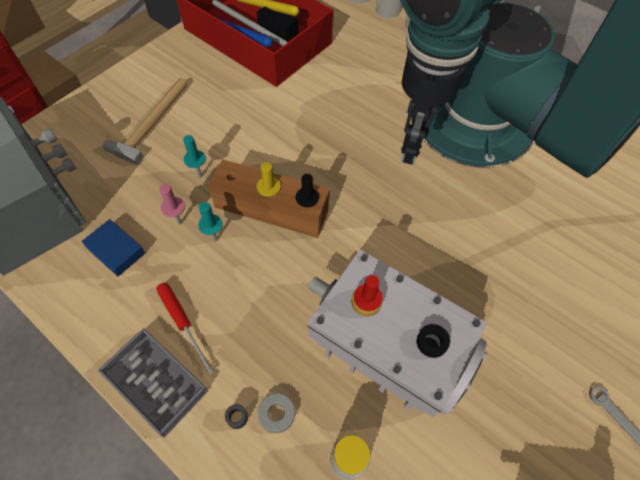

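View pics/scene8c.png

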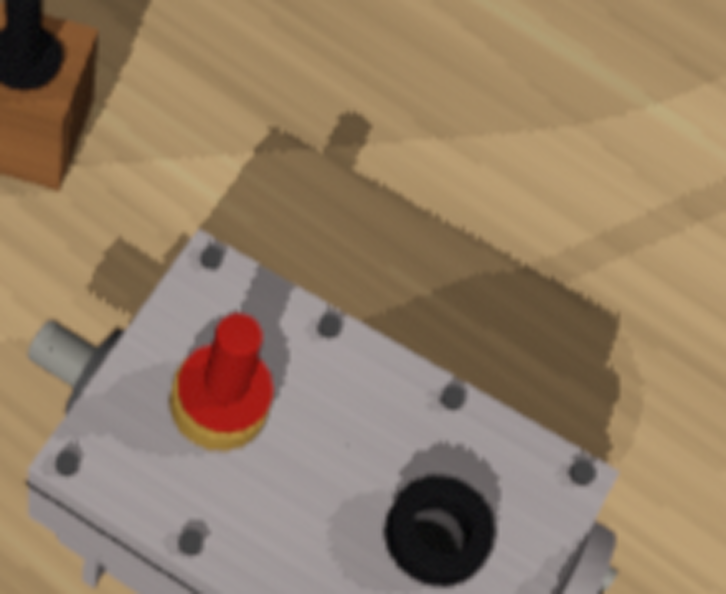

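View pics/top8.png

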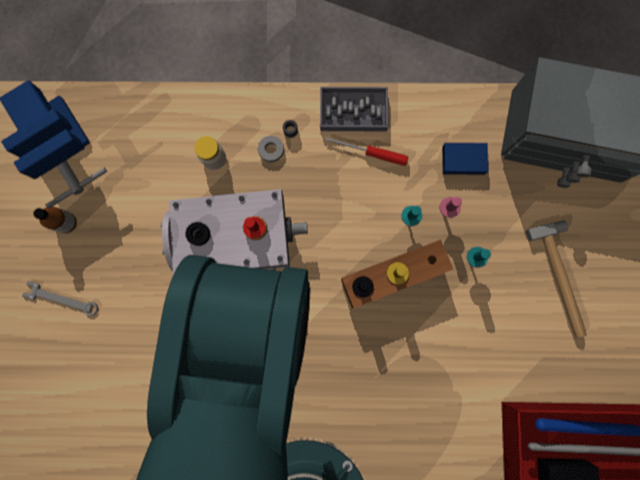

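Compared with the start, the mean height of the grip top rose 60.1 mm in the top view and 60.2 mm in the scene view. The nominal rise is 60.0 mm, so the flange is seated flat. The robot is clear of everything, so I'm handing in.

```bash
python3 -c "
from cell import r
print(r.finish_job())"
```

```text
the job is handed in; nothing more can be done
None
```

The red stick is in the brass neck with its flange resting on the rim, and I have let go of it. I handed the job in at about 12 s of the 42 s limit.

- **Placing:** I gripped the red stick, lifted it straight out of the stand and carried it over to the neck. I lowered it in small steps until the wrist felt about 6 N of contact, then released it and moved the arm away. The tool height at contact was 158.8 mm; I had predicted 158.7 mm.
- **Height and fit:** The grip top ended 60.1 mm (top camera) and 60.2 mm (scene camera) higher than it started, against 60.0 mm expected. The stick is upright and centred in the neck to about 1–2 mm.
- **Other sticks:** The yellow and black sticks look undisturbed in the stand.
- **Disagreements:**
  - The wrist camera put the neck about 4 mm further along y than the other two cameras. I used the other two, since the rod has 9 mm of clearance all round.
  - A cruder height reading, the highest points of the grip rather than the average, came out about 1 mm high in both cameras. I took this as noise.

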